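Fetch the pulley from behind the tins and send it down the roller chute

TASK

Lift the tin of bolts and the red-lidded tub out of the grey rack and stand both on the plywood side board, then fetch the pulley from behind them, set it down at the upper end of the roller chute and let it roll down by itself to the stop. After that, stand the tin and the tub back upright in the rack, each in exactly the place it stood at the start, and leave the oil can and the bearing where they are.

Things in the scene. Friction and masses are not known exactly. Their poses are not given: they have to be found in the camera images.
- rack: fixed grey sheet-steel trough, 240 (x) x 94 (y) mm, open above; origin: centre of underside, +x to its back, away from the robot. Floor 4 mm thick; side walls 42 mm high, 82 mm apart inside; a lip only 10 mm high at each end. At the start the pulley stands at its back (about +78 mm), in front of it tin and tub, in either order (about +3 and -75 mm), gaps about 10 mm
- board: fixed plywood side board on the counter, 190 (x) x 100 (y) mm, 8 mm thick; origin at the centre of its underside, x roughly away from the robot. Board and chute lie side by side right of the rack, in either order
- chute: fixed chute of 13 free steel rollers between aluminium rails, 208 (x) x 111 (y) mm. Origin: on the counter under its middle; x is level, + to the upper end, away from the robot. Roller tops at z = 36 mm + 0.105 x, for x -92..92 mm; rails 82 mm apart inside, 8 mm above the rollers; rubber stop at the lower end (x = -100 mm) 16 mm above them. A thing let go rolls to the stop in about 2 s
- chute_load (a point): point on the roller tops in the upper half of the chute, on its centre line, 50 mm from the middle: a good place to set the pulley's centre
- chute_rest (a point): point on the roller tops under the centre of the pulley when it lies against the stop
- pulley: grey metal pulley lying flat, a disc of 62 mm diameter, 30 mm high, about 0.5 kg; origin: centre of its underside, z its axis. In the rack it can be gripped only along the rack's length (walls too near at the sides), once the others are out; the rear finger goes down behind the pulley, over the 10 mm lip
- tin: rusty open tin full of bolts, round, 67 mm diameter, 84 mm high (bolts to 87 mm), about 0.5 kg; origin at the centre of its underside, z up. Grip it across the rack, above the rack's walls
- tub: round white tub with a red screw lid, body 68 mm diameter, lid 73 mm, 117 mm high in all (the lid is the top 17 mm), about 0.45 kg; origin at the centre of its underside, z up. Grip the body below the lid, across the rack, above the rack's walls
- oil_can: bystander: small green oil can with a long thin spout, 152 mm high, right of the work; origin under its body
- bearing: bystander: ball bearing lying flat on the counter behind the work, 52 mm diameter, 15 mm high; origin at the centre of its underside

How it is judged (in metres and radians):
On the way, in this order (a step that is already met when the one before it is completed fails the run):
1. the tin and the tub both stand on the side board, let go, while the pulley still lies in the rack (x of tin in the frame of board between -0.08 and 0.08 m and y of tin in the frame of board between -0.04 and 0.04 m and z of each of tin, tub in the frame of board below 0.014 m and angle between each of tin, tub's own z axis and vertical below 0.12 rad and contact force between the fingers and tin below 0.1 N and x of tub in the frame of board between -0.08 and 0.08 m and y of tub in the frame of board between -0.04 and 0.04 m and contact force between the fingers and tub below 0.1 N and distance of pulley from where it was at the start of the episode below 0.02 m), for 0.2 s.
2. the pulley is set down on the rollers in the upper half of the chute, the tin and the tub still on the side board (x of tin in the frame of board between -0.08 and 0.08 m and y of tin in the frame of board between -0.04 and 0.04 m and z of each of tin, tub in the frame of board below 0.014 m and angle between each of tin, tub's own z axis and vertical below 0.12 rad and contact force between the fingers and tin below 0.1 N and x of tub in the frame of board between -0.08 and 0.08 m and y of tub in the frame of board between -0.04 and 0.04 m and contact force between the fingers and tub below 0.1 N and x of pulley in the frame of chute between 0.01 and 0.095 m and y of pulley in the frame of chute between -0.02 and 0.02 m and contact force between pulley and chute above 0.1 N).
3. the pulley lies against the stop, let go, the tin and the tub still on the side board (x of tin in the frame of board between -0.08 and 0.08 m and y of tin in the frame of board between -0.04 and 0.04 m and z of each of tin, tub in the frame of board below 0.014 m and angle between each of tin, tub's own z axis and vertical below 0.12 rad and contact force between the fingers and tin below 0.1 N and x of tub in the frame of board between -0.08 and 0.08 m and y of tub in the frame of board between -0.04 and 0.04 m and contact force between the fingers and tub below 0.1 N and distance between pulley and chute_rest below 0.01 m and angle between pulley's own z axis and vertical below 0.2 rad and linear speed of pulley below 0.02 m/s and contact force between the fingers and pulley below 0.1 N), for 0.2 s.
At the end, for the whole second after the job is handed in: The pulley lies flat on the rollers against the stop of the chute (within 10 mm of its resting point); the tin and the tub stand upright in the rack, each within 12 mm of where it stood at the start; all three are let go and at rest (distance between pulley and chute_rest below 0.01 m and angle between pulley's own z axis and vertical below 0.2 rad and linear speed of each of pulley, tin, tub below 0.02 m/s and contact force between the fingers and pulley below 0.1 N and distance of each of tin, tub from where it was at the start of the episode below 0.012 m and angle between each of tin, tub's own z axis and vertical below 0.1 rad and contact force between the fingers and tin below 0.1 N and contact force between the fingers and tub below 0.1 N); the robot touches nothing.
It fails at once if the pulley is held or pushed by the fingers in the lower half of the chute (it must roll down by itself) (x of pulley in the frame of chute between -0.12 and -0.01 m and contact force between pulley and chute above 0.1 N and contact force between the fingers and pulley above 1 N).
It fails at once if the tin or the tub is tipped over (angle between any of tin, tub's own z axis and vertical above 0.8 rad).
It fails at once if the oil can or the bearing is disturbed (distance of any of oil_can, bearing from where it was at the start of the episode above 0.03 m).
It also fails if it takes over 128 s, if anything falls off the work surface, if the arm or the gripper's body presses on something with over 40 N, if the wrist force passes 120 N, or if a joint passes its speed limit or range.

ROBOT

A 6-joint arm with a two-finger parallel gripper is mounted at the origin on a cart in front of the work surface, level with it; the furniture and walls round the work are solid. World frame = base frame: x ahead of the robot, y to its left, z up, the work surface at z = 0. Lengths are in mm, angles in rad, forces in N, time in s.
With the tool pointing down it reaches from about 275 to 1000 mm from the base axis. Payload 8.4 kg.
Tool frame: the origin (TCP) lies between the finger pads; the fingertips stand 22 mm ahead of it and the grasp point (between the pads) lies 3 mm ahead of it; z points along the fingers, y is the line along which they close (so a half turn about z gives the same grasp; the last joint's range is limited). The gripper opens to 85 mm and grips with 20 to 120 N. Pads are 22 mm wide; open, the fingers measure 114 mm over their backs; the gripper's body (76 mm by 85 mm) begins 54 mm behind the grasp point. The pads swing forward as they close: fully open they stand 13 mm farther back than shut.
Start: joints at [-1.276, 0.353, 1.633, -0, 1.155, -0.002], TCP at [182.787, -597.676, 253.281] pointing down, gripper open.
Joint ranges: [-2.63, 2.63], [-0.92, 2.1], [0.06, 2.66], [-1.3, 4.44], [0, 2.69], [-3.02, 3.02]. Speed limits (rad/s): [2.22, 2.22, 2.79, 3.14, 3.14, 3.14].

INTERFACE

Orientations are given as [roll, pitch, yaw] about the fixed x, y, z axes, in that order (R = Rz(yaw) Ry(pitch) Rx(roll)).
In Python, from rig import r, grab_frame gives the robot as it stands.
- The arm moves only by the shell command python3 -m inch 'ROWS' [FORCE]. ROWS is JSON, a list of rows, each a list of 7 numbers: the turn, a rotation vector about the tool's x, y, z as a fraction of full scale, then the shift along the tool's x, y, z as a fraction of full scale, then the closure, from 0 (fully open) to 1 (shut). In form: [[rx, ry, rz, dx, dy, dz, fingers], ...]. A call has 1 to 8 rows; each row shifts and turns the commanded pose from where the row before left it, along the tool's axes as they then stand; what a row does not reach is not made up. Full scale, the value 1, is 2.5 cm for a shift and pi rad for a turn. A row lasts 1/12 s, in which the tool goes at most 41.7 mm and 7.16 degrees, less where a joint would pass 70% of its speed; a pose out of reach is approached as far as the arm can. A call with a number of a shift or a turn outside -1 to 1 is refused whole. A call with a gripper value outside its range is refused whole. The fingers move at their own pace and stop on an object; FORCE is the grip in N (left out, the last holds). Time passes only in rows, so rows that do not move let the fingers close. It gives the time, the measured TCP pose, the force, the opening and the grip force at its end, in the units of the state.
- r.sense(): the state, without advancing time (a new reading comes with each control period).
- grab_frame(name): name is "side" or "top" or "wrist"; returns a dict with "pixels" (400x640x3 uint8, red, green, blue), "z_map" (400x640 float32, mm along the optical axis (not along the pixel's ray), 0 where there is no reading), "vertical_fov" (degrees; the focal length in pixels is half the picture's height over the tangent of half this angle, whatever the lens; pixels are square), "cx", "cy" (the principal point, pixels), "cam_to_world" (4x4, takes a point from camera to world coordinates). Camera axes: x right, y down, z forward; pixel columns grow to the right and rows downward; lengths in mm; the calibration is good to about 2 mm. A picture is of the moment at which its call begins.
- r.sign_off(): hands the job in; it is judged then, once.
The state is a dict: "clock": time; "qpos": joint angles; "qvel": joint speeds; "joint_efforts": joint torques, N m; "eef_pos": TCP position; "tcp_rot": TCP orientation; "contact_force": force on the tool from outside, world axes, zero at the start; "wrist_torque": the same for the moment, N m; "opening": opening from 0.0 (shut) to 1.0 (fully open); "grasp_force": force on a finger pad.
Only numpy, scipy, OpenCV 4.12 (cv2) and the standard library are available. Lean on these libraries where they do the work, as an engineer would, in place of code of your own. Each camera call takes 0.05 s, during which the arm holds its last target. There are 200 camera calls.

## Working session

There is one attempt and no reset: what is moved stays moved. The work goes in short steps, Python scripts to look and compute and a shell command to move; the robot and the scene stay as the last step left them, time stands still between calls to the robot, and variables do not carry over. Pictures are saved under pics/ and viewed, at most 14 in all, crops included, and the job is handed in when it is done.

```bash
ls; mkdir -p pics
python3 - <<'E'
from rig import r, grab_frame
import cv2,pickle
print(r.sense())
for n in ("top","side"):
    f=grab_frame(n); pickle.dump(f,open(f"{n}0.pkl","wb"))
    cv2.imwrite(f"pics/{n}0.png",f["pixels"][:,:,::-1]); print(n,f["vertical_fov"],f["cx"],f["cy"],f["cam_to_world"])
E
```

```text
pics
{'clock': 0.0, 'qpos': array([-1.27638260e+00,  3.53684062e-01,  1.63413339e+00, -7.31068305e-06,
        1.15518585e+00, -2.42763036e-03]), 'qvel': array([ 4.32919114e-04,  1.48242812e-03,  3.11370617e-04,  5.60349818e-05,
       -2.06919275e-03,  3.76260354e-04]), 'joint_efforts': array([ 1.57997434e-03, -6.05245471e+01, -3.42071378e+01, -2.84309016e-05,
        9.27095592e-03, -1.39525972e-05]), 'eef_pos': array([ 182.66636493, -597.24828205,  252.53954089]), 'tcp_rot': array([-3.14018199e+00,  3.25959772e-06,  2.96844314e-01]), 'contact_force': array([0.07574899, 0.75522709, 0.70836847]), 'wrist_torque': array([-0.01316444, -0.03907733,  0.000458  ]), 'grasp_force': 0.0, 'opening': 1.0038308533634335}
top 46.874839956679025 318.9813867816069 198.26349599778456 [[ 5.19207518e-02 -9.78276241e-01  2.00698362e-01  3.27175239e+02]
 [-9.98646531e-01 -5.02461475e-02  1.34324288e-02 -8.93220660e+01]
 [-3.05630646e-03 -2.01124144e-01 -9.79560992e-01  1.11928708e+03]
 [ 0.00000000e+00  0.00000000e+00  0.00000000e+00  1.00000000e+00]]
side 42.414910472802916 325.1915030779099 190.95739119428356 [[ 9.99088949e-01  4.07156296e-02 -1.27870614e-02  5.51498599e+02]
 [ 4.14200262e-02 -8.52959577e-01  5.20330993e-01 -7.47346546e+02]
 [ 1.02787575e-02 -5.20386585e-01 -8.53868930e-01  1.17051115e+03]
 [ 0.00000000e+00  0.00000000e+00  0.00000000e+00  1.00000000e+00]]
```

View pics/top0.png

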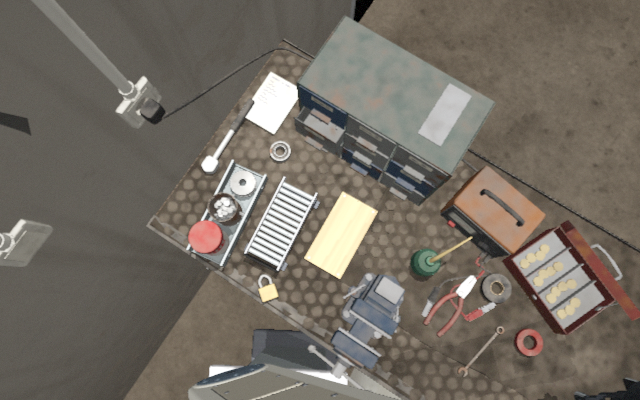

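View pics/side0.png

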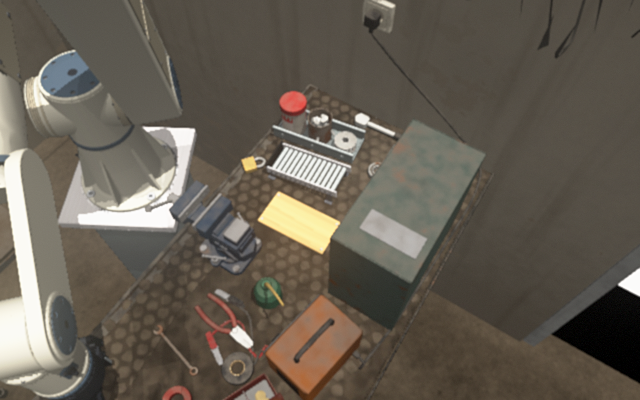

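The top view shows the tub (206,237) at the front, the tin (224,208), then the pulley (243,182). The chute is at (283,224), the board at (341,235), the oil can at (426,262) and the bearing at (280,151). There is a vise at (370,315) and a cabinet behind. The side view agrees.

```bash
cat > h.py <<'E'
import numpy as np, pickle, cv2
def cloud(f):
    z=f["z_map"].astype(float); F=200/np.tan(np.radians(f["vertical_fov"]/2))
    v,u=np.mgrid[0:400,0:640]
    P=np.stack([(u-f["cx"])/F*z,(v-f["cy"])/F*z,z,np.ones_like(z)],-1)@f["cam_to_world"].T
    P=P[...,:3]; P[z<=0]=np.nan; return P
def rows(P,m): return P[m&np.isfinite(P[...,2])]
def win(P,u0,u1,v0,v1):
    m=np.zeros(P.shape[:2],bool); m[v0:v1,u0:u1]=1; return m
def rect(p):
    (c,s,a)=cv2.minAreaRect(p[:,:2].astype(np.float32)); return np.round(c,1),np.round(s,1),round(a,2)
def circ(p):
    c,rr=cv2.minEnclosingCircle(p[:,:2].astype(np.float32)); return np.round(c,1),round(rr,1)
E
python3 - <<'E'
from h import *
f=pickle.load(open("top0.pkl","rb"));P=cloud(f);Z=P[...,2];I=f["pixels"].astype(int)
np.set_printoptions(suppress=True)
R,G,B=I[...,0],I[...,1],I[...,2]
c=rows(P,win(P,300,330,270,290));print("counter",np.median(c[:,2]))
red=win(P,180,230,215,260)&(Z>108)&(Z<125);p=rows(P,red);print("tub lid",circ(p),p.mean(0),len(p))
t=win(P,205,245,190,228)&(Z>75)&(Z<95);p=rows(P,t);print("tin",circ(p),p.mean(0),np.median(p[:,2]))
t=win(P,227,260,165,198)&(Z>26)&(Z<38.5);p=rows(P,t);print("pulley",rect(p),p.mean(0),np.median(p[:,2]))
b=win(P,300,385,185,285)&(Z>5)&(Z<12)&(R-B>60);p=rows(P,b);print("board",rect(p),p.mean(0))
w=win(P,185,275,155,275)&(Z>38)&(Z<46);p=rows(P,w);print("rackwall",rect(p),len(p))
k=win(P,240,325,170,275)&(Z>20)&(Z<70)
p=rows(P,k);p=p[:,:];print("chute",rect(p),p[:,2].max())
for n,x,hi in (("can",(405,480,230,280),200),("bearing",(265,295,138,165),30),("vise",(330,410,270,370),200),("cab",(290,460,110,210),60)):
    p=rows(P,win(P,*x)&(Z>8)&(Z<hi));print(n,p.min(0).round(),p.max(0).round())
img=f["pixels"][140:290,170:400,::-1];cv2.imwrite("pics/crop0.png",cv2.resize(img,None,fx=3.4,fy=3.4,interpolation=cv2.INTER_CUBIC))
E
```

```text
counter 0.17832109459993717
tub lid (array([434.7, 169.6]), 36.5) [434.08056958 168.57337852 120.3077374 ] 888
tin (array([507.3, 145.6]), 34.3) [509.34499503 145.49673959  84.86652015] 85.15616475020397
pulley (array([574.8, 114.5]), array([89. , 68.5]), 71.69) [579.27095465 114.69629418  32.50107498] 32.56535857135361
board (array([ 468.2, -130.7]), array([ 97.2, 187.2]), 61.68) [ 474.98862007 -144.5223061     7.43981047]
rackwall (array([505.1, 138.8]), array([282.9, 217.7]), 3.9) 616
chute (array([501.9,  60.1]), array([196.2, 210.1]), 66.59) 58.636480549459066
can [ 375. -463.    8.] [ 491. -287.  153.]
bearing [644.   7.   8.] [696.  57.  20.]
vise [ 173. -280.    8.] [ 383. -109.  164.]
cab [ 518. -411.    8.] [694.  -3.  60.]
```

View pics/crop0.png

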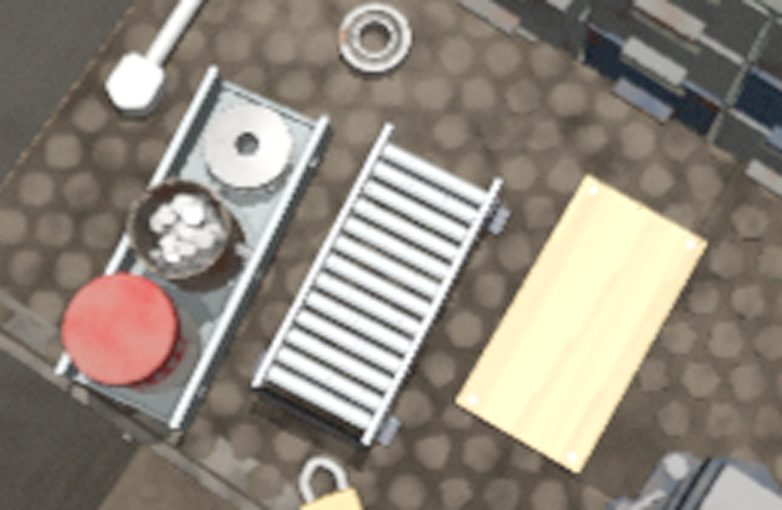

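The crop confirms the layout and gives usable corners. Right rack wall top: (182,425) to (325,120). Left rack wall: (60,372) to (213,68). Chute rails: (370,440) to (498,182) and (260,383) to (388,127). I'll project these to get precise frames.

```bash
cat >> h.py <<'E'
def ray(f,uv,z):
    F=200/np.tan(np.radians(f["vertical_fov"]/2));M=f["cam_to_world"]
    d=M[:3,:3]@np.array([(uv[0]-f["cx"])/F,(uv[1]-f["cy"])/F,1]);o=M[:3,3];return o+d*(z-o[2])/d[2]
E
python3 - <<'E'
from h import *
np.set_printoptions(suppress=True,precision=1)
f=pickle.load(open("top0.pkl","rb"));P=cloud(f);Z=P[...,2];I=f["pixels"].astype(int)
px=lambda a:(a[0]/3.4-.35+170,a[1]/3.4-.35+140)
for n,A,zs in (("rackR",[(182,425),(325,120)],(42,42)),("rackL",[(60,372),(213,68)],(42,42)),("chR",[(370,440),(498,182)],(33.5,54.5)),("chL",[(260,383),(388,127)],(33.5,54.5)),("boL",[(458,402),(588,177)],(8,8)),("boR",[(578,471),(706,242)],(8,8))):
    a,b=[ray(f,px(q),z) for q,z in zip(A,zs)];d=b-a
    print(n,a,b,"len",np.hypot(*d[:2]),"ang",np.degrees(np.arctan2(d[1],d[0])),"mid",(a+b)/2)
# inlier fit circles
from scipy.optimize import least_squares
def edgecirc(win_,lo,hi,r):
    p=rows(P,win(P,*win_)&(Z>lo)&(Z<hi));h=cv2.convexHull(p[:,:2].astype(np.float32))[:,0]
    s=least_squares(lambda c:np.hypot(*(h-c).T)-r,p[:,:2].mean(0),loss="soft_l1");return s.x,s.cost
print("tub",edgecirc((180,230,215,260),112,125,36.5))
print("tin",edgecirc((205,245,190,228),80,95,33.5))
p=rows(P,win(P,229,257,169,196)&(Z>31)&(Z<37));print(len(p))
g=cv2.medianBlur(cv2.cvtColor(f["pixels"],cv2.COLOR_RGB2GRAY),3)
hole=(px((248,145)));print("pulley by hole",ray(f,hole,32))
# pulley rim crop: x 204..293, y 105..188
print("pulley by rim",ray(f,px((248.5,146.5)),34))
s=pickle.load(open("side0.pkl","rb"));Q=cloud(s)
p=rows(Q,win(Q,275,312,88,130)&(Q[...,2]>112)&(Q[...,2]<125));print("side tub",circ(p))
p=rows(Q,win(Q,305,335,105,145)&(Q[...,2]>78)&(Q[...,2]<92));print("side tin",circ(p))
p=rows(Q,win(Q,325,362,125,158)&(Q[...,2]>30)&(Q[...,2]<37));print("side pulley",circ(p),p.mean(0),len(p))
E
```

```text
rackR [379.7 139.   42. ] [598.5  57.8  42. ] len 233.41599410119514 ang -20.35836423753278 mid [489.1  98.4  42. ]
rackL [411.3 226.   42. ] [632.6 140.5  42. ] len 237.27089296989817 ang -21.11756839538946 mid [522.  183.3  42. ]
chR [376.6  11.1  33.5] [557.2 -67.3  54.5] len 196.88518277687368 ang -23.470627206041645 mid [466.9 -28.1  44. ]
chL [411.6  89.6  33.5] [592.6  11.6  54.5] len 197.14237413156047 ang -23.311968724822506 mid [502.1  50.6  44. ]
boL [407.4 -46.7   8. ] [ 574.3 -131.4    8. ] len 187.14900485377012 ang -26.911764420801074 mid [490.9 -89.    8. ]
boR [ 363.9 -133.1    8. ] [ 530.9 -218.1    8. ] len 187.28714214101961 ang -26.96448850801414 mid [ 447.4 -175.6    8. ]
tub (array([434.6, 169.8]), np.float64(8.349439345201667))
tin (array([507.6, 145.7]), np.float64(2.8535276463179153))
353
pulley by hole [579.9 112.6  32. ]
pulley by rim [578.4 111.8  34. ]
side tub (array([435.2, 168.6]), 38.8)
side tin (array([505.8, 148. ]), 39.3)
side pulley (array([579.4, 110.2]), 56.7) [580.4 112.2  33.9] 320
```

```bash
cat >> h.py <<'E'
def need(x,y,z,yaw):
    from rig import r
    from scipy.spatial.transform import Rotation as S
    s=r.sense();R=S.from_euler("xyz",s["tcp_rot"]);T=S.from_euler("xyz",[np.pi,0,yaw])
    t=np.array([x,y,z])-s["eef_pos"]
    print("t=%.1f"%s["clock"],s["eef_pos"].round(1),s["tcp_rot"].round(3),"open %.2f"%s["opening"],"turn",((R.inv()*T).as_rotvec()/np.pi).round(4),
     "shift(now)",(R.inv().apply(t)/25).round(2),"shift(after turn)",(T.inv().apply(t)/25).round(2),"j6 %.2f"%s["qpos"][5])
E
python3 -m inch '[[0,0,0.0349,0,0,0,0],[0,0,0.0349,0,0,0,0],[0,0,0.0349,0,0,0,0],[0,0,0.0349,0,0,0,0],[0,0,0.0349,0,0,0,0],[0,0,0.0349,0,0,0,0],[0,0,0,0,0,0,0]]' 
python3 -m inch '[[0,0,0,0,-0.5,0,0],[0,0,0,0,-1,0,0],[0,0,0,0,-1,0,0],[0,0,0,0,-1,0,0],[0,0,0,0,-1,0,0],[0,0,0,0,-1,0,0],[0,0,0,0,-1,0,0],[0,0,0,0,-1,0,0]]'
python3 -c "
from h import *
need(470,155,250,-.361)"
```

```text
clock: 0.68
eef_pos: [182.7, -597.4, 252.9]
tcp_rot: [-3.141, 0.0, -0.366]
contact_force: [-0.2, 0.1, 0.2]
opening: 0.998
grasp_force: 0.0
clock: 1.35
eef_pos: [249.2, -420.2, 253.1]
tcp_rot: [-3.141, 0.0, -0.357]
contact_force: [0.7, 0.5, 0.5]
opening: 0.999
grasp_force: 0.0
t=1.4 [ 249.2 -420.2  253.1] [-3.141  0.    -0.357] open 1.00 turn [-0.0001  0.0001  0.0013] shift(now) [  0.23 -24.64   0.13] shift(after turn) [  0.14 -24.64   0.12] j6 0.89
```

```bash
python3 -m inch '[[0,0,0,0,-1,0,0],[0,0,0,0,-1,0,0],[0,0,0,0,-1,0,0],[0,0,0,0,-1,0,0],[0,0,0,0,-1,0,0],[0,0,0,0,-1,0,0],[0,0,0,0,-1,0,0],[0,0,0,0,-1,0,0]]' >/dev/null
python3 -m inch '[[0,0,0,0,-1,0,0],[0,0,0,0,-1,0,0],[0,0,0,0,-1,0,0],[0,0,0,0,-1,0,0],[0,0,0,0,-1,0,0],[0,0,0,0,-1,0,0],[0,0,0,0,-1,0,0],[0,0,0,0,-1,0,0]]' >/dev/null
python3 -m inch '[[0,0,0,0,-1,0,0],[0,0,0,0,-1,0,0],[0,0,0,0,-1,0,0],[0,0,0,0,-1,0,0],[0,0,0,0,-1,0,0],[0,0,0,0,-1,0,0],[0,0,0,0,-0.6,0,0],[0,0,0,0,0,0,0]]'
python3 - <<'E'
from h import *
from rig import grab_frame
need(434.8,169.4,150,-.361)
f=grab_frame("wrist");pickle.dump(f,open("w1.pkl","wb"));cv2.imwrite("pics/w1.png",f["pixels"][:,:,::-1])
print(f["cam_to_world"].round(2),f["vertical_fov"])
E
```

```text
clock: 3.35
eef_pos: [448.8, 108.8, 253.2]
tcp_rot: [-3.141, -0.0, -0.355]
contact_force: [0.4, -0.4, -0.0]
opening: 0.999
grasp_force: 0.0
t=3.4 [448.8 108.8 253.2] [-3.141 -0.    -0.355] open 1.00 turn [-0.0003 -0.      0.0018] shift(now) [-1.37 -2.07  4.13] shift(after turn) [-1.38 -2.07  4.13] j6 2.16
[[-3.5000e-01 -9.0000e-01 -2.6000e-01  5.1652e+02]
 [-9.4000e-01  3.3000e-01  1.0000e-01  8.3560e+01]
 [-0.0000e+00  2.8000e-01 -9.6000e-01  3.7361e+02]
 [ 0.0000e+00  0.0000e+00  0.0000e+00  1.0000e+00]] 64.37444396250302
```

View pics/w1.png

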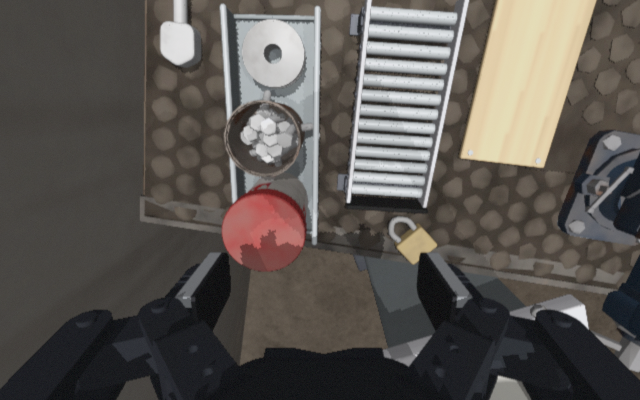

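The wrist view shows the rack with the tub lid at (264,230), the tin rim at (263,138) and the pulley at (273,54). The rack walls run (223,8) to (235,200) and (318,10) to (315,240). The fingers are open at the lower corners.

Run:
```python
from h import *
from scipy.optimize import least_squares
np.set_printoptions(suppress=True,precision=1)
f=pickle.load(open("w1.pkl","rb"));P=cloud(f);Z=P[...,2]
def ec(w,lo,hi,r):
    p=rows(P,win(P,*w)&(Z>lo)&(Z<hi));h=cv2.convexHull(p[:,:2].astype(np.float32))[:,0]
    return least_squares(lambda c:np.hypot(*(h-c).T)-r,p[:,:2].mean(0),loss="soft_l1").x,len(p),np.median(p[:,2]),circ(p)
print("tub",ec((218,310,185,275),116,126,36.5)); print("tin",ec((220,306,96,182),82,95,33.5)); print("pul",ec((238,310,16,90),31,37.5,31))
print("hole",ray(f,(273.5,53.5),33),"tinrim",ray(f,(263,138),88),"lid",ray(f,(264,230.5),121))
for n,a,b,z in (("L",(223,8),(235,200),(42,42)),("R",(318,10),(315,240),(42,42)),("chL",(370,0),(351,205),(54,33.5)),("chR",(462,0),(427,205),(54,33.5))):
    p,q=ray(f,a,z[0]),ray(f,b,z[1]);d=p-q;print(n,p,q,np.degrees(np.arctan2(d[1],d[0])))
```

```text
tub (array([435.4, 169.2]), 5194, np.float64(120.82635348007507), (array([435.3, 169.2]), 36.5))
tin (array([508.3, 144.8]), 1842, np.float64(86.82291854289466), (array([508.5, 145. ]), 34.1))
pul (array([580. , 113.8]), 2909, np.float64(32.72136223130673), (array([579.9, 113.6]), 30.8))
hole [579.9 112.6  33. ] tinrim [509.4 143.5  88. ] lid [438.4 166.7 121. ]
L [630.1 140.6  42. ] [457.7 208.2  42. ] -21.393589798587737
R [598.   58.8  42. ] [383.3 143.2  42. ] -21.450330352359458
chL [586.4  13.8  54. ] [405.6  91.8  33.5] -23.334164056139166
chR [558.1 -62.6  54. ] [376.   11.9  33.5] -22.22985970983262
```

```bash
python3 -m inch '[[0,0,0.003,-0.68,-0.7,0,0],[0,0,0,-0.68,-0.7,0,0],[0,0,0,0,-0.68,0,0],[0,0,0,0,0,0.8,0],[0,0,0,0,0,0.8,0],[0,0,0,0,0,0.8,0],[0,0,0,0,0,0,0],[0,0,0,0,0,0,0]]'
python3 -c "
from h import *
need(435.2,169.3,75,-.370)"
```

```text
clock: 4.07
eef_pos: [434.4, 166.0, 192.9]
tcp_rot: [3.14, 0.002, -0.37]
contact_force: [0.1, 0.1, 0.8]
opening: 1.003
grasp_force: 0.0
t=4.1 [434.4 166.  192.9] [ 3.14e+00  2.00e-03 -3.70e-01] open 1.00 turn [0.0006 0.0006 0.0001] shift(now) [-0.01 -0.14  4.71] shift(after turn) [-0.02 -0.14  4.71] j6 2.30
```

```bash
python3 -m inch '[[0,0,0,0,-0.13,0.5,0],[0,0,0,0,0,0.7,0],[0,0,0,0,0,0.7,0],[0,0,0,0,0,0.7,0],[0,0,0,0,0,0.7,0],[0,0,0,0,0,0.7,0],[0,0,0,0,0,0.7,0],[0,0,0,0,0,0,0]]'
python3 -c "
from h import *
need(435.2,169.3,75,-.370)"
```

```text
clock: 4.73
eef_pos: [435.9, 169.3, 74.7]
tcp_rot: [3.14, 0.002, -0.37]
contact_force: [-0.9, -1.0, 0.4]
opening: 0.999
grasp_force: 0.0
t=4.7 [435.9 169.3  74.7] [ 3.14e+00  2.00e-03 -3.70e-01] open 1.00 turn [ 0.0005  0.0006 -0.    ] shift(now) [-0.03  0.01 -0.01] shift(after turn) [-0.03  0.01 -0.01] j6 2.31
```

```bash
python3 -m inch '[[0,0,0,0,0,0,0.5],[0,0,0,0,0,0,1],[0,0,0,0,0,0,1],[0,0,0,0,0,0,1],[0,0,0,0,0,0,1],[0,0,0,0,0,0,1]]' 45
python3 -m inch '[[0,0,0,0,0,-0.2,1],[0,0,0,0,0,-0.4,1],[0,0,0,0,0,-0.5,1],[0,0,0,0,0,-0.5,1],[0,0,0,0,0,-0.5,1],[0,0,0,0,0,-0.5,1],[0,0,0,0,0,-0.4,1],[0,0,0,0,0,0,1]]'
python3 -c "
from h import *
b=np.array([468.7,-131.5]);u=np.array([np.cos(-.471),np.sin(-.471)])
print(b-42*u,b+43*u)
need(*(b-42*u),150,-.471)"
```

```text
clock: 5.23
eef_pos: [437.5, 170.1, 77.2]
tcp_rot: [-3.141, -0.002, -0.37]
contact_force: [-1.3, -3.6, 8.6]
opening: 0.785
grasp_force: 51.4
clock: 5.9
eef_pos: [437.9, 170.6, 153.3]
tcp_rot: [-3.139, -0.003, -0.37]
contact_force: [0.5, -0.1, -3.1]
opening: 0.788
grasp_force: 51.5
[ 431.27317184 -112.44133966] [ 507.01794312 -151.01243796]
t=5.9 [437.9 170.6 153.3] [-3.139e+00 -3.000e-03 -3.700e-01] open 0.79 turn [-0.0009 -0.0009  0.032 ] shift(now) [ 3.85 10.65  0.11] shift(after turn) [ 4.9  10.21  0.13] j6 2.31
```

Run:
```python
from h import *
b=np.array([468.7,-131.5]);u=np.array([np.cos(-.471),np.sin(-.471)]);v=np.array([-u[1],u[0]])
for n in("top0","side0"):
    P=cloud(pickle.load(open(n+".pkl","rb"))).reshape(-1,3);P=P[np.isfinite(P[:,2])]
    x=(P[:,:2]-b)@u;y=(P[:,:2]-b)@v
    for t,m in(("back",(abs(y)<75)&(x>60)&(x<300)),("front",(abs(y)<75)&(x<-60)&(x>-200)),("right",(abs(x)<120)&(y<-45)&(y>-150))):
        for lo,hi in((20,100),(100,400)):
            k=m&(P[:,2]>lo)&(P[:,2]<hi)
            if k.any(): print(n,t,lo,"x",np.percentile(x[k],[0,2,100]).round(),"y",np.percentile(y[k],[0,98,100]).round(),k.sum())
```

```text
top0 back 20 x [146. 149. 181.] y [-75.  71.  75.] 606
top0 back 100 x [146. 154. 300.] y [-75.  72.  75.] 7817
top0 front 20 x [-200. -199. -126.] y [-74.  75.  75.] 5
top0 right 20 x [-119. -116.  -34.] y [-150.  -79.  -76.] 354
top0 right 100 x [-120. -119.  -48.] y [-150. -105.  -95.] 660
side0 back 100 x [162. 167. 300.] y [-75.  72.  75.] 4578
side0 front 20 x [-200. -199. -102.] y [-75.  73.  73.] 12
side0 right 20 x [-119. -115.  -29.] y [-150.  -79.  -75.] 189
side0 right 100 x [-120. -118.  -44.] y [-150.  -99.  -94.] 637
```

```bash
python3 -m inch '[[0,0,0.016,0,0.3,0,1],[0,0,0.016,0.3,0.6,0,1],[0,0,0,0.5,1,0,1],[0,0,0,0.5,1,0,1],[0,0,0,0.5,1,0,1],[0,0,0,0.5,1,0,1],[0,0,0,0.5,1,0,1],[0,0,0,0.5,1,0,1]]' >/dev/null
python3 -m inch '[[0,0,0,0.5,1,0,1],[0,0,0,0.5,1,0,1],[0,0,0,0.5,1,0,1],[0,0,0,0.3,0.6,0,1],[0,0,0,0,0,0,1],[0,0,0,0,0,0,1]]'
python3 -c "
from h import *
need(433.1,-113.3,83,-.471)"
```

```text
clock: 7.07
eef_pos: [432.4, -122.6, 150.5]
tcp_rot: [-3.141, 0.001, -0.473]
contact_force: [0.0, -0.2, -3.6]
opening: 0.788
grasp_force: 52.0
t=7.1 [ 432.4 -122.6  150.5] [-3.141e+00  1.000e-03 -4.730e-01] open 0.79 turn [-0.      0.0002 -0.0007] shift(now) [-0.14 -0.34  2.7 ] shift(after turn) [-0.14 -0.34  2.7 ] j6 1.76
```

```bash
python3 -m inch '[[0,0,0,-0.14,-0.34,0.4,1],[0,0,0,0,0,0.6,1],[0,0,0,0,0,0.6,1],[0,0,0,0,0,0.6,1],[0,0,0,0,0,0.4,1],[0,0,0,0,0,0,1],[0,0,0,0,0,0,1]]'
python3 -m inch '[[0,0,0,0,0,0.08,1],[0,0,0,0,0,0,1]]'
python3 -m inch '[[0,0,0,0,0,0.08,1],[0,0,0,0,0,0,1]]'
```

```text
clock: 7.65
eef_pos: [433.1, -112.2, 85.5]
tcp_rot: [3.141, 0.002, -0.47]
contact_force: [-1.3, 0.3, -3.1]
opening: 0.784
grasp_force: 51.9
clock: 7.82
eef_pos: [434.0, -112.8, 84.3]
tcp_rot: [-3.141, -0.001, -0.471]
contact_force: [-0.7, 0.6, -3.0]
opening: 0.783
grasp_force: 51.9
clock: 7.98
eef_pos: [433.7, -112.9, 82.0]
tcp_rot: [-3.141, -0.001, -0.471]
contact_force: [0.1, 0.0, -2.7]
opening: 0.784
grasp_force: 51.9
```

```bash
python3 -m inch '[[0,0,0,0,0,0.06,1],[0,0,0,0,0,0,1]]' | egrep 'pos|contact'
python3 -m inch '[[0,0,0,0,0,0.05,1],[0,0,0,0,0,0,1]]'| egrep 'pos|contact'
python3 -m inch '[[0,0,0,0,0,0.04,1],[0,0,0,0,0,0,1]]'| egrep 'pos|contact'
```

```text
eef_pos: [433.9, -113.1, 81.3]
contact_force: [-3.5, 0.3, 12.4]
eef_pos: [433.9, -113.1, 81.2]
contact_force: [-9.8, 0.5, 34.7]
eef_pos: [433.8, -113.4, 80.9]
contact_force: [-14.8, 0.5, 48.0]
```

```bash
python3 -m inch '[[0,0,0,0,0,-0.08,1],[0,0,0,0,0,0,1],[0,0,0,0,0,0,0],[0,0,0,0,0,0,0],[0,0,0,0,0,0,0],[0,0,0,0,0,0,0]]' | egrep 'pos|contact|open'
python3 -m inch '[[0,0,0,0,0,-0.4,0],[0,0,0,0,0,-0.8,0],[0,0,0,0,0,-0.8,0],[0,0,0,0,0,-0.8,0],[0,0,0,0,0,-0.8,0],[0,0,0,0,0,-0.8,0],[0,0,0,0,0,0,0]]' | egrep 'pos|contact'
python3 - <<'E'
from h import *
from rig import grab_frame
from scipy.optimize import least_squares
f=grab_frame("top");P=cloud(f);Z=P[...,2]
cv2.imwrite("pics/top1.png",f["pixels"][100:340,150:470,::-1])
need(508.1,145.1,190,-.37)
E
```

```text
eef_pos: [433.4, -112.8, 79.8]
contact_force: [-0.8, 0.4, 0.6]
opening: 1.002
eef_pos: [435.5, -113.4, 194.0]
contact_force: [0.9, -1.2, 0.2]
t=9.6 [ 434.8 -113.2  192.3] [-3.141 -0.004 -0.471] open 1.00 turn [-0.0002 -0.0014 -0.0321] shift(now) [ -2.07 -10.54   0.09] shift(after turn) [ -1.   -10.69   0.09] j6 1.78
```

View pics/top1.png

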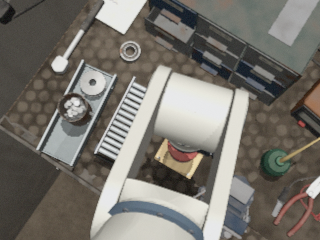

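The tub stands on the board under the arm at about (180,152). The tin (74,108) and pulley (94,83) haven't moved.

```bash
python3 -m inch '[[0,0,-0.016,0,-0.3,0,0],[0,0,-0.016,-0.1,-0.7,0,0],[0,0,0,-0.1,-1,0,0],[0,0,0,-0.1,-1,0,0],[0,0,0,-0.1,-1,0,0],[0,0,0,-0.1,-1,0,0],[0,0,0,-0.1,-1,0,0],[0,0,0,-0.1,-1,0,0]]' >/dev/null
python3 -m inch '[[0,0,0,-0.1,-1,0,0],[0,0,0,-0.1,-1,0,0],[0,0,0,-0.1,-1,0,0],[0,0,0,-0.1,-0.7,0,0],[0,0,0,0,0,0,0],[0,0,0,0,0,0,0]]' >/dev/null
python3 - <<'E'
from h import *
from rig import grab_frame
need(508.1,145.1,67,-.37)
f=grab_frame("wrist");pickle.dump(f,open("w2.pkl","wb"));P=cloud(f);Z=P[...,2]
p=rows(P,(Z>82)&(Z<95)&(np.hypot(P[...,0]-508,P[...,1]-145)<50));print(circ(p),len(p))
E
```

```text
t=10.8 [505.6 146.3 189.1] [ 3.14e+00  1.00e-03 -3.69e-01] open 1.00 turn [0.0004 0.0004 0.0005] shift(now) [0.12 0.   4.88] shift(after turn) [0.11 0.01 4.88] j6 2.22
(array([508.3, 145. ]), 34.2) 2669
```

```bash
python3 -m inch '[[0,0,0,0.06,0,0.5,0],[0,0,0,0.05,0,0.8,0],[0,0,0,0,0,0.8,0],[0,0,0,0,0,0.8,0],[0,0,0,0,0,0.8,0],[0,0,0,0,0,0.7,0],[0,0,0,0,0,0.47,0],[0,0,0,0,0,0,0]]'| egrep 'pos|contact'
python3 -m inch '[[0,0,0,0,0,0,0.5],[0,0,0,0,0,0,1],[0,0,0,0,0,0,1],[0,0,0,0,0,0,1],[0,0,0,0,0,0,1],[0,0,0,0,0,0,1]]' 45
python3 -m inch '[[0,0,0,0,0,-0.2,1],[0,0,0,0,0,-0.4,1],[0,0,0,0,0,-0.5,1],[0,0,0,0,0,-0.5,1],[0,0,0,0,0,-0.5,1],[0,0,0,0,0,-0.5,1],[0,0,0,0,0,-0.5,1],[0,0,0,0,0,-0.2,1]]'
python3 -c "
from h import *
b=np.array([468.7,-131.5]);u=np.array([np.cos(-.471),np.sin(-.471)])
print(b+50*u)
need(*(b+50*u),80,-.471)"
```

```text
eef_pos: [506.9, 143.5, 66.1]
contact_force: [-0.2, 0.0, 0.2]
clock: 12.0
eef_pos: [509.4, 144.9, 69.2]
tcp_rot: [-3.141, -0.001, -0.37]
contact_force: [0.9, -2.5, 7.2]
opening: 0.774
grasp_force: 52.5
clock: 12.67
eef_pos: [509.2, 145.2, 152.7]
tcp_rot: [-3.14, -0.001, -0.37]
contact_force: [0.8, 0.1, -5.4]
opening: 0.778
grasp_force: 52.5
[ 513.25574781 -154.18888135]
t=12.7 [509.2 145.2 152.7] [-3.14e+00 -1.00e-03 -3.70e-01] open 0.78 turn [-0.0004 -0.0004  0.032 ] shift(now) [ 4.48 11.11  2.9 ] shift(after turn) [ 5.58 10.6   2.91] j6 2.22
```

```bash
python3 -m inch '[[0,0,0.016,0.3,0.3,0,1],[0,0,0.016,0.6,0.6,0,1],[0,0,0,0.7,1,0,1],[0,0,0,0.7,1,0,1],[0,0,0,0.7,1,0,1],[0,0,0,0.7,1,0,1],[0,0,0,0.7,1,0,1],[0,0,0,0.6,1,0,1]]' >/dev/null
python3 -m inch '[[0,0,0,0.5,1,0,1],[0,0,0,0.1,1,0,1],[0,0,0,0,1,0,1],[0,0,0,0,0.5,0,1],[0,0,0,0,0,0,1],[0,0,0,0,0,0,1]]'
python3 -c "
from h import *
need(513.3,-154.2,72,-.471)"
```

```text
clock: 13.83
eef_pos: [517.2, -149.7, 150.7]
tcp_rot: [-3.141, 0.001, -0.473]
contact_force: [-0.1, 0.0, -5.9]
opening: 0.774
grasp_force: 52.8
t=13.8 [ 517.2 -149.7  150.7] [-3.141e+00  1.000e-03 -4.730e-01] open 0.77 turn [-0.0001  0.0002 -0.0005] shift(now) [-0.06  0.23  3.15] shift(after turn) [-0.06  0.23  3.15] j6 1.76
```

```bash
python3 -m inch '[[0,0,0,-0.06,0.2,0.4,1],[0,0,0,0,0,0.6,1],[0,0,0,0,0,0.6,1],[0,0,0,0,0,0.6,1],[0,0,0,0,0,0.6,1],[0,0,0,0,0,0.1,1],[0,0,0,0,0,0,1],[0,0,0,0,0,0,1]]'| egrep 'pos|contact'
python3 -m inch '[[0,0,0,0,0,0.06,1],[0,0,0,0,0,0,1]]'| egrep 'pos|contact'
python3 -m inch '[[0,0,0,0,0,0.05,1],[0,0,0,0,0,0,1]]'| egrep 'pos|contact'
```

```text
eef_pos: [514.2, -152.9, 78.4]
contact_force: [0.0, -0.8, -6.2]
eef_pos: [514.6, -153.4, 77.4]
contact_force: [-0.1, 0.4, -6.0]
eef_pos: [514.2, -153.4, 75.8]
contact_force: [-0.3, 0.5, -6.1]
```

```bash
python3 -m inch '[[0,0,0,0,0,0.05,1],[0,0,0,0,0,0,1]]'| egrep 'pos|contact'
python3 -m inch '[[0,0,0,0,0,0.04,1],[0,0,0,0,0,0,1]]'| egrep 'pos|contact'
```

```text
eef_pos: [514.0, -153.4, 74.3]
contact_force: [-1.6, -0.6, -5.4]
eef_pos: [514.0, -153.4, 73.2]
contact_force: [0.4, 0.1, -5.8]
```

```bash
python3 -m inch '[[0,0,0,0,0,0.04,1],[0,0,0,0,0,0,1]]'| egrep 'pos|contact'
python3 -m inch '[[0,0,0,0,0,0.03,1],[0,0,0,0,0,0,1]]'| egrep 'pos|contact'
```

```text
eef_pos: [514.1, -153.4, 73.2]
contact_force: [-3.6, 1.7, 8.1]
eef_pos: [514.2, -153.4, 73.1]
contact_force: [-6.6, 1.8, 17.2]
```

```bash
python3 -m inch '[[0,0,0,0,0,-0.04,1],[0,0,0,0,0,0,0],[0,0,0,0,0,0,0],[0,0,0,0,0,0,0],[0,0,0,0,0,-0.4,0],[0,0,0,0,0,-1,0],[0,0,0,0,0,-1,0],[0,0,0,0,0,-1,0]]' | egrep 'pos|contact|open'
python3 -m inch '[[0,0,-0.038,0,0,-1,0],[0,0,-0.038,0,0,-0.5,0],[0,0,-0.038,0,0,0,0],[0,0,-0.038,0,0,0,0],[0,0,-0.038,0,0,0,0],[0,0,-0.038,0,0,0,0],[0,0,-0.038,0,0,0,0]]' | egrep 'pos|contact'
python3 -m inch '[[0,0,-0.038,0,0,0,0],[0,0,-0.038,0,0,0,0],[0,0,-0.038,0,0,0,0],[0,0,-0.038,0,0,0,0],[0,0,-0.038,0,0,0,0],[0,0,-0.038,0,0,0,0],[0,0,-0.038,0,0,0,0],[0,0,0,0,0,0,0]]' | egrep 'pos|rot'
python3 - <<'E'
from h import *
from rig import grab_frame
f=grab_frame("wrist");P=cloud(f);cv2.imwrite("pics/w3.png",f["pixels"][:,:,::-1])
need(580,113.4,150,1.201)
E
```

```text
eef_pos: [513.8, -153.3, 158.9]
contact_force: [1.5, 0.3, 0.1]
opening: 0.997
eef_pos: [514.1, -153.4, 195.8]
contact_force: [0.4, 0.4, 0.9]
eef_pos: [514.1, -153.4, 195.7]
tcp_rot: [3.141, -0.0, 1.206]
t=17.5 [ 514.1 -153.4  195.6] [ 3.141 -0.     1.198] open 1.00 turn [ 0.0002 -0.     -0.0008] shift(now) [10.9  -1.43  1.82] shift(after turn) [10.9  -1.4   1.82] j6 0.08
```

View pics/w3.png

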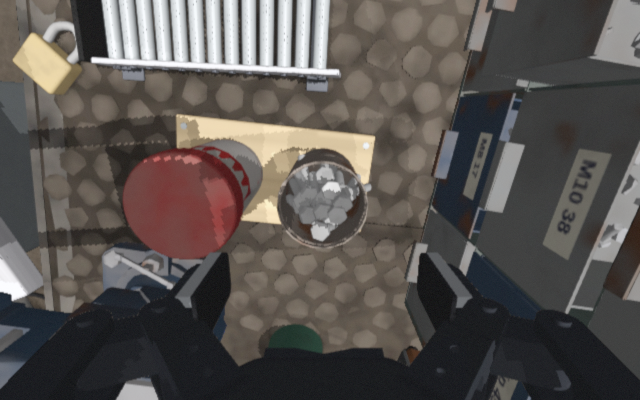

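Tub at (184,204) and tin at (323,204) both stand upright on the board. Next is the pulley.

```bash
python3 -m inch '[[0,0,0,0.5,0,0,0],[0,0,0,1,-0.2,0,0],[0,0,0,1,-0.2,0,0],[0,0,0,1,-0.2,0,0],[0,0,0,1,-0.2,0,0],[0,0,0,1,-0.2,0,0],[0,0,0,1,-0.2,0,0],[0,0,0,1,-0.2,0,0]]' >/dev/null
python3 -m inch '[[0,0,0,1,0,0.4,0],[0,0,0,1,0,0.4,0],[0,0,0,1,0,0.4,0],[0,0,0,0.4,0,0.4,0],[0,0,0,0,0,0,0],[0,0,0,0,0,0,0]]' >/dev/null
python3 - <<'E'
from h import *
from rig import grab_frame
f=grab_frame("wrist");P=cloud(f);Z=P[...,2];pickle.dump(f,open("w4.pkl","wb"));cv2.imwrite("pics/w4.png",f["pixels"][:,:,::-1])
p=rows(P,(Z>30.5)&(Z<37)&(np.hypot(P[...,0]-580,P[...,1]-113)<34));print(circ(p),len(p))
need(580,113.4,40,1.201)
E
```

```text
(array([580.2, 113.4]), 31.0) 4108
t=18.7 [579.5 113.  154.9] [-3.141e+00  1.000e-03  1.199e+00] open 1.00 turn [-0.0003  0.0003 -0.0005] shift(now) [0.03 0.02 4.6 ] shift(after turn) [0.02 0.01 4.6 ] j6 0.56
```

View pics/w4.png

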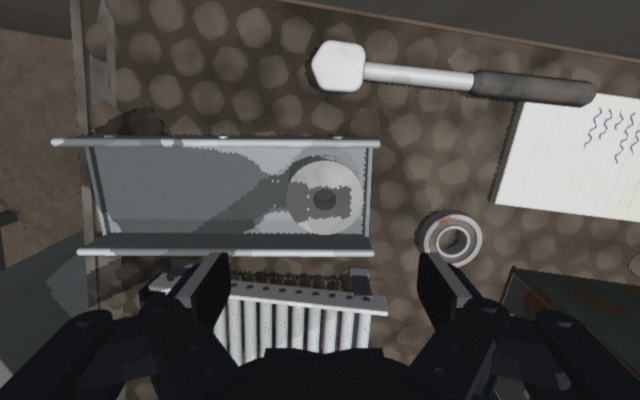

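The pulley is at (325,197), centred between the fingers (210 and 440). The lip and the area behind it are clear.

```bash
python3 -m inch '[[0,0,0,0.02,0.01,0.5,0],[0,0,0,0,0,0.8,0],[0,0,0,0,0,0.8,0],[0,0,0,0,0,0.8,0],[0,0,0,0,0,0.8,0],[0,0,0,0,0,0.5,0],[0,0,0,0,0,0.3,0],[0,0,0,0,0,0,0]]'| egrep 'pos|contact'
python3 -m inch '[[0,0,0,0,0,0.15,0],[0,0,0,0,0,0.12,0],[0,0,0,0,0,0,0]]'| egrep 'pos|contact'
python3 -m inch '[[0,0,0,0,0,0,0.3],[0,0,0,0,0,0,0.5],[0,0,0,0,0,0,1],[0,0,0,0,0,0,1],[0,0,0,0,0,0,1],[0,0,0,0,0,0,1]]' 45
```

```text
eef_pos: [579.5, 112.9, 41.1]
contact_force: [-0.2, -0.2, 0.9]
eef_pos: [580.7, 113.7, 36.1]
contact_force: [-0.3, -1.0, -0.1]
clock: 20.1
eef_pos: [580.4, 113.9, 36.6]
tcp_rot: [3.142, -0.0, 1.2]
contact_force: [-3.3, 0.2, 5.6]
opening: 0.702
grasp_force: 47.8
```

```bash
python3 -m inch '[[0,0,0,0,0,-0.2,1],[0,0,0,0,0,-0.4,1],[0,0,0,0,0,-0.7,1],[0,0,0,0,0,-0.8,1],[0,0,0,0,0,-0.8,1],[0,0,0,0,0,-0.8,1],[0,0,0,0,0,-0.3,1],[0,0,0,0,0,0,1]]'| egrep 'pos|contact|grasp'
python3 -m inch '[[0,0,0.0365,0,0,0,1],[0,0,0.0365,0,0,0,1],[0,0,0.0365,0,0,0,1],[0,0,0.0365,0,0,0,1],[0,0,0.0365,0,0,0,1],[0,0,0.0365,0,0,0,1],[0,0,0.0365,0,0,0,1]]' >/dev/null
python3 -m inch '[[0,0,0.0365,0,0,0,1],[0,0,0.0365,0,0,0,1],[0,0,0.0365,0,0,0,1],[0,0,0.0365,0,0,0,1],[0,0,0.0365,0,0,0,1],[0,0,0.0365,0,0,0,1],[0,0,0.0365,0,0,0,1],[0,0,0,0,0,0,1]]' |egrep 'rot|contact'
python3 - <<'E'
from h import *
from rig import grab_frame
f=grab_frame("side");cv2.imwrite("pics/s2.png",cv2.resize(f["pixels"][60:260,200:480,::-1],None,fx=2.5,fy=2.5))
need(530.4,-8.7,95,-.405)
E
```

```text
eef_pos: [581.6, 113.9, 138.0]
contact_force: [0.5, 0.7, -5.8]
grasp_force: 51.0
tcp_rot: [3.14, 0.002, -0.41]
contact_force: [0.7, 0.9, -5.2]
t=22.1 [579.6 113.5 134.5] [ 3.14e+00  2.00e-03 -4.03e-01] open 0.70 turn [0.0004 0.0005 0.0006] shift(now) [0.11 5.27 1.59] shift(after turn) [0.12 5.27 1.58] j6 2.16
```

View pics/s2.png

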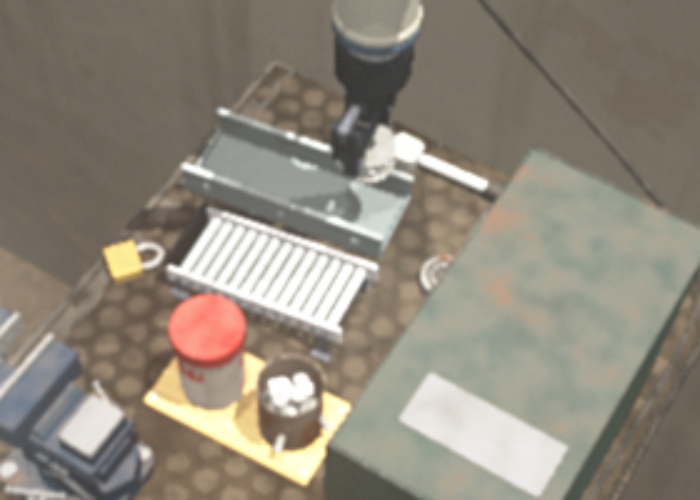

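Tub and tin stand well on the board. The held pulley at (378,160) is partly hidden and might be tilted, so I'll zoom in.

Run:
```python
from h import *
from rig import grab_frame
f=grab_frame("side");a=f["pixels"][90:150,320:390,::-1]
g=grab_frame("wrist");w=g["pixels"][150:400,180:480,::-1]
A=cv2.resize(a,(466,400),interpolation=cv2.INTER_CUBIC);W=cv2.resize(w,(334,400))
cv2.imwrite("pics/z1.png",np.hstack([A,W]))
P=cloud(f);P=P[90:150,320:390].reshape(-1,3);m=(P[:,2]>60)&(np.hypot(P[:,0]-580,P[:,1]-113)<40)&(P[:,2]<150);q=P[m];print(q.min(0),q.max(0))
```

```text
[552.76738976  73.50272432 101.60771169] [611.64987604 145.64048579 149.56431888]
```

View pics/z1.png

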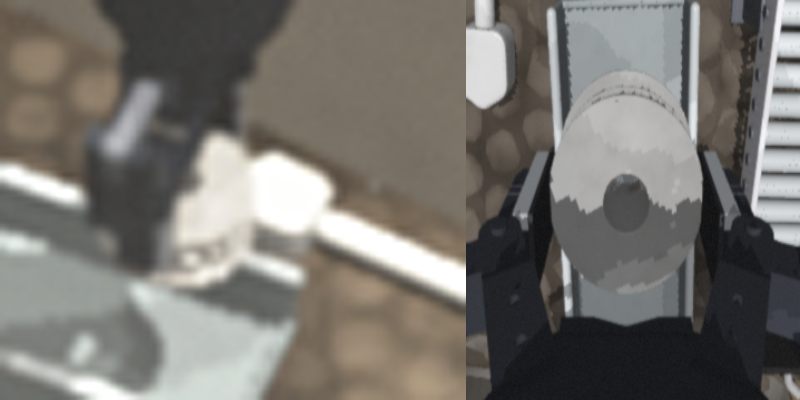

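Run:
```python
from h import *
from rig import grab_frame
g=grab_frame("wrist");P=cloud(g);Z=P[...,2];s=(g["cam_to_world"][:3,3]);print(s)
m=(np.hypot(P[...,0]-580,P[...,1]-113)<27)&(Z>110)&(Z<160);v,u=np.where(m);print(u.min(),u.max(),v.min(),v.max())
q=rows(P,m);c=np.median(q,0);
for _ in range(4):
    A=np.c_[q[:,:2],np.ones(len(q))];k=np.linalg.lstsq(A,q[:,2],rcond=None)[0];e=abs(A@k-q[:,2]);q=q[e<max(2,2*np.median(e))]
print(k,len(q),q.mean(0),q[:,2].min(),q[:,2].max())
yaw=-.405;print("slope along x",k[0]*np.cos(yaw)+k[1]*np.sin(yaw),"y",-k[0]*np.sin(yaw)+k[1]*np.cos(yaw))
```

```text
[646.57120098  85.49243518 255.2661917 ]
263 386 217 328
[ 4.17399302e-04 -2.39262780e-03  1.31049610e+02] 8711 [582.12580594 112.02938925 131.02454447] 129.01256209379088 132.7895254282668
slope along x 0.0013263729385881997 y -0.002034606790587869
```

The pulley is level, with slope about 0. Moving it over the chute.

```bash
python3 -m inch '[[0,0,0,0.1,0.4,0,1],[0,0,0,0,0.8,0,1],[0,0,0,0,1,0,1],[0,0,0,0,1,0,1],[0,0,0,0,1,0,1],[0,0,0,0,0.8,0,1],[0,0,0,0,0.3,0,1],[0,0,0,0,0,0,1]]'| egrep 'pos|contact|grasp'
python3 -m inch '[[0,0.033,0,0,0,0,1],[0,0,0,0,0,0,1],[0,0,0,0,0,0,1]]'
python3 - <<'E'
from h import *
from rig import grab_frame
need(530.4,-8.7,78,-.405)
g=grab_frame("wrist");cv2.imwrite("pics/w5.png",g["pixels"][:,:,::-1])
E
```

```text
eef_pos: [529.6, -10.8, 135.8]
contact_force: [-0.3, 0.6, -6.6]
grasp_force: 50.9
clock: 23.13
eef_pos: [529.5, -8.2, 135.8]
tcp_rot: [3.141, -0.101, -0.403]
contact_force: [0.2, 0.1, -5.4]
opening: 0.704
grasp_force: 50.9
t=23.1 [529.5  -8.2 135.8] [ 3.141 -0.101 -0.403] open 0.70 turn [ 0.0001 -0.0321  0.0006] shift(now) [-0.19  0.    2.3 ] shift(after turn) [0.04 0.01 2.31] j6 2.02
```

View pics/w5.png

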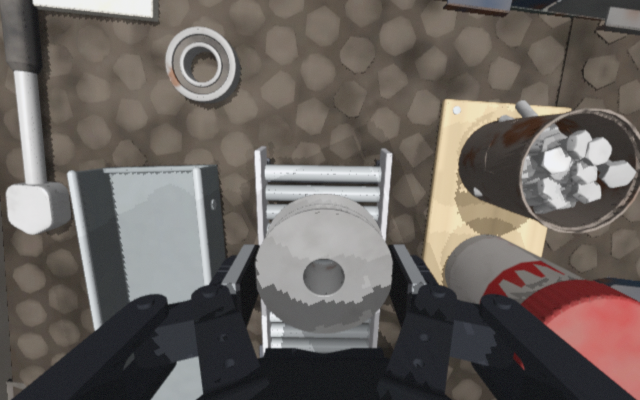

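The pulley is centred between the chute rails (257 to 391), with the tin and tub upright on the right. Lowering.

```bash
python3 -m inch '[[0,0,0,-0.1,0,0.4,1],[0,0,0,-0.1,0,0.5,1],[0,0,0,0,0,0.5,1],[0,0,0,0,0,0.5,1],[0,0,0,0,0,0.3,1],[0,0,0,0,0,0,1],[0,0,0,0,0,0,1]]'| egrep 'pos|contact|grasp'
python3 -m inch '[[0,0,0,0,0,0.08,1],[0,0,0,0,0,0,1]]'| egrep 'pos|contact'
python3 -m inch '[[0,0,0,0,0,0.06,1],[0,0,0,0,0,0,1]]'| egrep 'pos|contact'
```

```text
eef_pos: [531.1, -9.3, 79.9]
contact_force: [0.4, 0.3, -4.9]
grasp_force: 50.8
eef_pos: [531.8, -9.4, 78.9]
contact_force: [0.1, 0.4, -6.3]
eef_pos: [531.7, -9.5, 77.4]
contact_force: [-1.1, 0.6, -5.4]
```

```bash
python3 -m inch '[[0,0,0,0,0,0.06,1],[0,0,0,0,0,0,1]]'| egrep 'pos|contact'
python3 -m inch '[[0,0,0,0,0,0.05,1],[0,0,0,0,0,0,1]]'| egrep 'pos|contact'
```

```text
eef_pos: [531.7, -9.5, 75.6]
contact_force: [-1.0, 0.6, -5.8]
eef_pos: [531.9, -9.6, 74.5]
contact_force: [0.4, -0.4, -4.3]
```

```bash
python3 -m inch '[[0,0,0,0,0,0.05,1],[0,0,0,0,0,0,1]]'| egrep 'pos|contact'
python3 -m inch '[[0,0,0,0,0,0.03,1],[0,0,0,0,0,0,1]]'| egrep 'pos|contact'
```

```text
eef_pos: [532.8, -9.9, 74.4]
contact_force: [-4.0, -2.4, 11.0]
eef_pos: [533.2, -10.1, 74.4]
contact_force: [-6.9, -2.7, 19.8]
```

```bash
python3 -m inch '[[0,0,0,0,0,-0.02,1],[0,0,0,0,0,0,0],[0,0,0,0,0,0,0],[0,0,0,0,0,0,0],[0,0,0,0,0,-0.4,0],[0,0,0,0,0,-1,0],[0,0,0,0,0,-1,0],[0,0,0,0,0,-1,0]]' | egrep 'pos|contact|open'
python3 -m inch '[[0,-0.033,0,0,0,-1,0],[0,0,0,0,0,0,0],[0,0,0,0,0,0,0],[0,0,0,0,0,0,0],[0,0,0,0,0,0,0],[0,0,0,0,0,0,0],[0,0,0,0,0,0,0],[0,0,0,0,0,0,0]]' >/dev/null
python3 -m inch '[[0,0,0,0,0,0,0],[0,0,0,0,0,0,0],[0,0,0,0,0,0,0],[0,0,0,0,0,0,0],[0,0,0,0,0,0,0],[0,0,0,0,0,0,0],[0,0,0,0,0,0,0],[0,0,0,0,0,0,0]]' >/dev/null
python3 -m inch '[[0,0,0,0,0,0,0],[0,0,0,0,0,0,0],[0,0,0,0,0,0,0],[0,0,0,0,0,0,0],[0,0,0,0,0,0,0],[0,0,0,0,0,0,0],[0,0,0,0,0,0,0],[0,0,0,0,0,0,0]]'
python3 - <<'E'
from h import *
from rig import grab_frame
b=np.array([468.7,-131.5]);u=np.array([np.cos(-.471),np.sin(-.471)])
need(513.5,-154,190,-.471)
f=grab_frame("wrist");cv2.imwrite("pics/w6.png",f["pixels"][:,:,::-1])
E
```

```text
eef_pos: [523.4, -6.0, 158.6]
contact_force: [0.0, 0.1, -1.4]
opening: 0.999
clock: 27.43
eef_pos: [521.4, -5.2, 182.2]
tcp_rot: [3.142, 0.0, -0.405]
contact_force: [0.1, -0.3, 0.7]
opening: 1.004
grasp_force: 0.0
t=27.4 [521.4  -5.2 182.2] [ 3.142  0.    -0.405] open 1.00 turn [0.    0.    0.021] shift(now) [ 2.05  5.6  -0.31] shift(after turn) [ 2.42  5.45 -0.31] j6 1.96
```

View pics/w6.png

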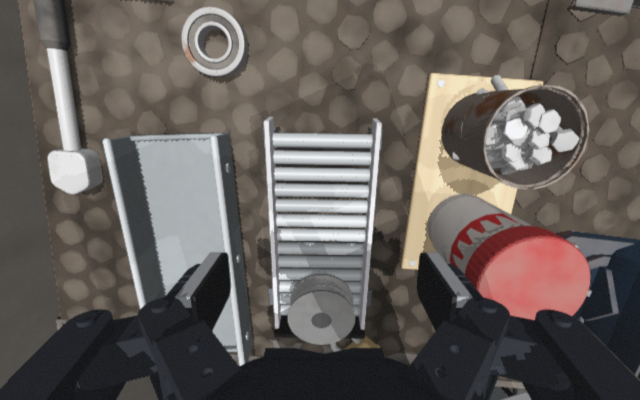

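The pulley (320,312) has rolled down to the lower end, against the stop. Now I'll return the tin, and measure it first.

```bash
python3 -m inch '[[0,0,0.021,0.2,0.4,0,0],[0,0,0,0.4,0.8,0,0],[0,0,0,0.4,1,0,0],[0,0,0,0.4,1,0,0],[0,0,0,0.4,1,0,0],[0,0,0,0.4,0.9,0,0],[0,0,0,0.2,0.3,0,0],[0,0,0,0,0,0,0]]' | egrep 'pos|contact|open'
cat > m.py <<'E'
from h import *
from rig import grab_frame
def obj(cam,x,y,lo,hi,R=45):
    f=grab_frame(cam);P=cloud(f);Z=P[...,2]
    p=rows(P,(Z>lo)&(Z<hi)&(np.hypot(P[...,0]-x,P[...,1]-y)<R))
    return (circ(p),len(p),np.median(p[:,2])) if len(p) else None
E
python3 - <<'E'
from m import *
print("tin",obj("wrist",514,-153,86,99)); print("pulley top",obj("top",421,38,58,70,40),obj("wrist",421,38,58,70,40),obj("side",421,38,58,70,40))
need(513.5,-154,73,-.471)
E
```

```text
eef_pos: [514.6, -154.3, 182.3]
contact_force: [0.2, 0.7, -0.4]
opening: 0.998
tin ((array([ 513.4, -153.3]), 34.2), 2905, np.float64(90.82467425106623))
pulley top ((array([419. ,  40.7]), 29.5), 204, np.float64(59.257060685967645)) None ((array([421.5,  40.3]), 31.0), 204, np.float64(60.68389632201968))
t=28.4 [ 514.4 -151.6  182.2] [-3.141  0.    -0.47 ] open 1.00 turn [-0.0001  0.0001  0.0002] shift(now) [0.01 0.1  4.37] shift(after turn) [0.01 0.1  4.37] j6 1.75
```

```bash
python3 -m inch '[[0,0,0,0,0.04,0.4,0],[0,0,0,0,0,0.7,0],[0,0,0,0,0,0.7,0],[0,0,0,0,0,0.7,0],[0,0,0,0,0,0.7,0],[0,0,0,0,0,0.7,0],[0,0,0,0,0,0.47,0],[0,0,0,0,0,0,0]]'| egrep 'pos|contact'
python3 -m inch '[[0,0,0,0,0,0,0.5],[0,0,0,0,0,0,1],[0,0,0,0,0,0,1],[0,0,0,0,0,0,1],[0,0,0,0,0,0,1],[0,0,0,0,0,0,1]]' 45
python3 -m inch '[[0,0,0,0,0,-0.2,1],[0,0,0,0,0,-0.4,1],[0,0,0,0,0,-0.5,1],[0,0,0,0,0,-0.6,1],[0,0,0,0,0,-0.6,1],[0,0,0,0,0,-0.5,1],[0,0,0,0,0,-0.4,1],[0,0,0,0,0,0,1]]'
python3 -c "
from h import *
need(508.2,145,67,-.37)"
```

```text
eef_pos: [512.3, -152.4, 70.4]
contact_force: [-0.6, 0.0, -1.0]
clock: 29.52
eef_pos: [514.4, -153.6, 73.7]
tcp_rot: [-3.141, -0.001, -0.471]
contact_force: [0.1, 2.1, 3.6]
opening: 0.775
grasp_force: 52.2
clock: 30.18
eef_pos: [515.0, -153.9, 155.4]
tcp_rot: [-3.141, -0.003, -0.471]
contact_force: [0.7, -0.1, -6.3]
opening: 0.78
grasp_force: 52.4
t=30.2 [ 515.  -153.9  155.4] [-3.141e+00 -3.000e-03 -4.710e-01] open 0.78 turn [-0.0001 -0.0011 -0.0322] shift(now) [ -5.68 -10.53   3.52] shift(after turn) [ -4.58 -11.05   3.53] j6 1.75
```

```bash
python3 -m inch '[[0,0,0,0,-0.4,0,1],[0,0,0,0,-0.8,0,1],[0,0,0,-0.1,-1,0,1],[0,0,0,-0.4,-1,0,1],[0,0,0,-0.6,-1,0,1],[0,0,0,-0.7,-1,0,1],[0,0,0,-0.8,-1,0,1],[0,0,0,-0.8,-1,0,1]]' >/dev/null
python3 -m inch '[[0,0,0,-0.8,-1,0,1],[0,0,-0.016,-0.7,-1,0,1],[0,0,-0.016,-0.4,-0.8,0,1],[0,0,0,0,-0.4,0,1],[0,0,0,0,0,0,1],[0,0,0,0,0,0,1]]' | egrep 'pos|contact'
python3 - <<'E'
from m import *
need(508.2,145,67,-.37)
print(obj("wrist",508,145,155,180,60))
need(508.2,145,67,-.37)
E
```

```text
eef_pos: [511.6, 138.9, 152.4]
contact_force: [0.2, -0.6, -5.4]
t=31.4 [511.6 138.9 152.4] [ 3.141e+00  1.000e-03 -3.700e-01] open 0.78 turn [0.0003 0.0002 0.    ] shift(now) [-0.21 -0.18  3.41] shift(after turn) [-0.21 -0.18  3.41] j6 2.20
((array([518.6, 136.8]), 54.2), 15561, np.float64(167.41176748654925))
t=31.4 [511.5 138.2 152.4] [ 3.141e+00  1.000e-03 -3.710e-01] open 0.78 turn [ 0.0003  0.0003 -0.0003] shift(now) [-0.22 -0.21  3.42] shift(after turn) [-0.22 -0.21  3.42] j6 2.20
```

```bash
python3 -m inch '[[0,0,0,-0.17,-0.22,0.4,1],[0,0,0,0,0,0.6,1],[0,0,0,0,0,0.6,1],[0,0,0,0,0,0.6,1],[0,0,0,0,0,0.6,1],[0,0,0,0,0,0.3,1],[0,0,0,0,0,0,1],[0,0,0,0,0,0,1]]'| egrep 'pos|contact'
python3 -m inch '[[0,0,0,0,0,0.06,1],[0,0,0,0,0,0,1]]'| egrep 'pos|contact'
```

```text
eef_pos: [509.6, 144.8, 75.1]
contact_force: [-0.0, 0.0, -5.0]
eef_pos: [510.4, 145.3, 74.6]
contact_force: [0.3, 0.2, -5.2]
```

```bash
python3 -m inch '[[0,0,0,-0.03,0,0.1,1],[0,0,0,0,0,0,1]]'| egrep 'pos|contact'
python3 -m inch '[[0,0,0,0,0,0.06,1],[0,0,0,0,0,0,1]]'| egrep 'pos|contact'
python3 -m inch '[[0,0,0,0,0,0.04,1],[0,0,0,0,0,0,1]]'| egrep 'pos|contact'
```

```text
eef_pos: [509.2, 145.6, 71.7]
contact_force: [-0.4, 0.7, -5.3]
eef_pos: [509.1, 145.6, 70.0]
contact_force: [-0.2, -0.3, -6.0]
eef_pos: [509.3, 145.6, 69.7]
contact_force: [-3.6, -1.5, 4.6]
```

Contact. Releasing, then going for the tub.

```bash
python3 -m inch '[[0,0,0,0,0,0,1],[0,0,0,0,0,0,0],[0,0,0,0,0,0,0],[0,0,0,0,0,0,0],[0,0,0,0,0,-0.4,0],[0,0,0,0,0,-1,0],[0,0,0,0,0,-1,0],[0,0,0,0,0,-1,0]]' | egrep 'pos|contact|open'
python3 -m inch '[[0,0,0,0,0,-1,0],[0,0,0,0,0,-0.6,0],[0,0,0,0,0,0,0]]'  | egrep 'pos|contact'
python3 - <<'E'
from m import *
print(obj("wrist",508,145,82,95,50))
need(434,-113,190,-.471)
E
```

```text
eef_pos: [509.0, 145.6, 155.5]
contact_force: [1.1, -0.4, -0.5]
opening: 1.0
eef_pos: [511.2, 146.2, 198.3]
contact_force: [0.2, -0.3, 0.0]
((array([508.4, 145.7]), 34.1), 2457, np.float64(86.77428586091929))
t=33.7 [510.3 145.9 196.3] [-3.139e+00 -3.000e-03 -3.700e-01] open 1.00 turn [-0.0009 -0.001   0.032 ] shift(now) [ 0.9  10.76  0.23] shift(after turn) [ 1.98 10.61  0.25] j6 2.22
```

Tin is back within 1 mm.

```bash
python3 -m inch '[[0,0,0.016,0,0.4,0,0],[0,0,0.016,0.2,0.8,0,0],[0,0,0,0.2,1,0,0],[0,0,0,0.2,1,0,0],[0,0,0,0.2,1,0,0],[0,0,0,0.2,1,0,0],[0,0,0,0.2,1,0,0],[0,0,0,0.2,1,0,0]]' >/dev/null
python3 -m inch '[[0,0,0,0.2,1,0,0],[0,0,0,0.2,1,0,0],[0,0,0,0.1,0.8,0,0],[0,0,0,0.1,0.5,0,0],[0,0,0,0,0,0,0],[0,0,0,0,0,0,0]]'  | egrep 'pos|contact'
python3 - <<'E'
from m import *
print(obj("wrist",434,-113,118,130,50))
need(434,-113,80,-.471)
E
```

```text
eef_pos: [436.0, -111.8, 193.4]
contact_force: [0.1, -0.2, -0.1]
((array([ 432.3, -112.4]), 36.5), 9434, np.float64(124.8344641930203))
t=34.9 [ 436.3 -111.3  193.5] [-3.141e+00  1.000e-03 -4.720e-01] open 1.00 turn [-0.      0.0003 -0.0003] shift(now) [-0.05  0.1   4.54] shift(after turn) [-0.05  0.1   4.54] j6 1.79
```

```bash
python3 -m inch '[[0,0,0,-0.12,0.09,0.4,0],[0,0,0,0,0,0.7,0],[0,0,0,0,0,0.7,0],[0,0,0,0,0,0.7,0],[0,0,0,0,0,0.7,0],[0,0,0,0,0,0.7,0],[0,0,0,0,0,0.6,0],[0,0,0,0,0,0,0]]'| egrep 'pos|contact'
python3 -m inch '[[0,0,0,0,0,0,0.5],[0,0,0,0,0,0,1],[0,0,0,0,0,0,1],[0,0,0,0,0,0,1],[0,0,0,0,0,0,1],[0,0,0,0,0,0,1]]' 45
python3 -m inch '[[0,0,0,0,0,-0.2,1],[0,0,0,0,0,-0.4,1],[0,0,0,0,0,-0.5,1],[0,0,0,0,0,-0.6,1],[0,0,0,0,0,-0.6,1],[0,0,0,0,0,-0.5,1],[0,0,0,0,0,-0.4,1],[0,0,0,0,0,0,1]]'
python3 -c "
from h import *
need(437,169.8,160,-.37)"
```

```text
eef_pos: [431.3, -110.8, 79.1]
contact_force: [-0.5, -0.6, 0.1]
clock: 36.08
eef_pos: [433.1, -112.3, 82.0]
tcp_rot: [-3.141, -0.001, -0.471]
contact_force: [-0.2, 0.0, 1.4]
opening: 0.785
grasp_force: 51.1
clock: 36.75
eef_pos: [434.0, -112.6, 163.8]
tcp_rot: [-3.141, -0.004, -0.471]
contact_force: [0.6, 0.3, -3.2]
opening: 0.786
grasp_force: 51.5
t=36.8 [ 434.  -112.6  163.8] [-3.141 -0.004 -0.471] open 0.79 turn [-0.0002 -0.0011 -0.0322] shift(now) [ -5.02 -10.12   0.14] shift(after turn) [ -3.97 -10.58   0.15] j6 1.78
```

```bash
python3 -m inch '[[0,0,-0.016,-0.1,-0.4,-0.3,1],[0,0,-0.016,-0.4,-0.8,-0.3,1],[0,0,0,-0.45,-1,0,1],[0,0,0,-0.45,-1,0,1],[0,0,0,-0.45,-1,0,1],[0,0,0,-0.45,-1,0,1],[0,0,0,-0.45,-1,0,1],[0,0,0,-0.4,-1,0,1]]' >/dev/null
python3 -m inch '[[0,0,0,-0.4,-1,0,1],[0,0,0,-0.3,-1,0,1],[0,0,0,-0.1,-0.8,0,1],[0,0,0,0,-0.4,0,1],[0,0,0,0,0,0,1],[0,0,0,0,0,0,1]]'  | egrep 'pos|contact'
python3 -c "
from h import *
need(436.1,169.4,82,-.37)"
```

```text
eef_pos: [436.7, 165.4, 176.0]
contact_force: [0.1, -0.2, -3.2]
t=37.9 [436.7 165.4 176. ] [ 3.14e+00  1.00e-03 -3.69e-01] open 0.79 turn [0.0004 0.0002 0.0002] shift(now) [-0.08 -0.15  3.76] shift(after turn) [-0.08 -0.14  3.76] j6 2.30
```

```bash
python3 -m inch '[[0,0,0,-0.08,-0.14,0.4,1],[0,0,0,0,0,0.6,1],[0,0,0,0,0,0.6,1],[0,0,0,0,0,0.6,1],[0,0,0,0,0,0.6,1],[0,0,0,0,0,0.6,1],[0,0,0,0,0,0.2,1],[0,0,0,0,0,0,1]]'| egrep 'pos|contact'
python3 -m inch '[[0,0,0,0,0,0.08,1],[0,0,0,0,0,0,1],[0,0,0,0,0,0,1]]'| egrep 'pos|contact'
```

```text
eef_pos: [435.1, 168.5, 85.0]
contact_force: [-1.6, 0.2, -3.2]
eef_pos: [436.9, 169.7, 85.1]
contact_force: [-0.3, 1.2, -3.4]
```

```bash
python3 -m inch '[[0,0,0,-0.02,0,0.16,1],[0,0,0,0,0,0,1]]'| egrep 'pos|contact'
python3 -m inch '[[0,0,0,0,0,0.06,1],[0,0,0,0,0,0,1]]'| egrep 'pos|contact'
python3 -m inch '[[0,0,0,0,0,0.04,1],[0,0,0,0,0,0,1]]'| egrep 'pos|contact'
```

```text
eef_pos: [435.9, 169.9, 80.5]
contact_force: [-0.3, -0.2, -3.9]
eef_pos: [435.9, 169.9, 78.9]
contact_force: [0.1, -0.0, -3.4]
eef_pos: [436.1, 170.0, 78.1]
contact_force: [-0.1, 0.6, -3.1]
```

```bash
python3 -m inch '[[0,0,0,0,0,0.04,1],[0,0,0,0,0,0,1]]'| egrep 'pos|contact'
python3 -m inch '[[0,0,0,0,0,0.02,1],[0,0,0,0,0,0,1]]'| egrep 'pos|contact'
```

```text
eef_pos: [436.2, 169.9, 78.0]
contact_force: [-4.5, -2.1, 14.8]
eef_pos: [436.2, 169.9, 77.9]
contact_force: [-5.3, -3.9, 22.7]
```

```bash
python3 -m inch '[[0,0,0,0,0,-0.04,1],[0,0,0,0,0,0,0],[0,0,0,0,0,0,0],[0,0,0,0,0,0,0],[0,0,0,0,0,-0.4,0],[0,0,0,0,0,-1,0],[0,0,0,0,0,-1,0],[0,0,0,0,0,-1,0]]' | egrep 'pos|contact|open'
python3 -m inch '[[0,0,0,0,0,-1,0],[0,0,0,0,0,-1,0],[0,0,0,0,0.8,-0.3,0],[0,0,0,0,1,0,0],[0,0,0,0,1,0,0],[0,0,0,0,1,0,0],[0,0,0,0,0,0,0],[0,0,0,0,0,0,0]]'  | egrep 'pos|contact'
python3 - <<'E'
from m import *
print(obj("wrist",435,169,114,126,50),obj("wrist",508,145,82,95,50),obj("side",421,39,58,72,40))
f=grab_frame("side");cv2.imwrite("pics/s9.png",cv2.resize(f["pixels"][60:260,200:480,::-1],None,fx=2.5,fy=2.5))
E
```

```text
eef_pos: [435.7, 169.8, 163.9]
contact_force: [0.7, -0.3, -0.5]
opening: 1.0
eef_pos: [401.3, 80.6, 220.6]
contact_force: [0.6, 0.6, -0.2]
((array([435.4, 169.4]), 36.6), 7455, np.float64(120.76156454530923)) ((array([500.2, 144.9]), 42.0), 2802, np.float64(86.69707130502555)) ((array([421.1,  40. ]), 30.2), 193, np.float64(60.21494052795697))
```

View pics/s9.png

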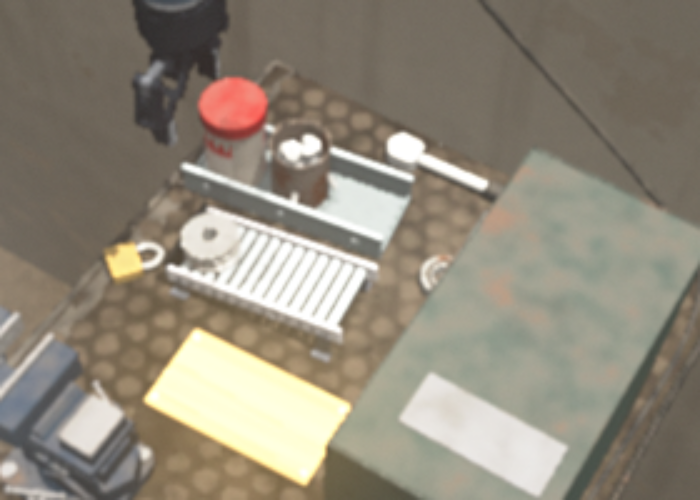

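Tub (232,130) and tin (302,165) are upright in the rack at their start places. The pulley (210,240) rests against the stop, and the gripper is clear. Handing in.

```bash
python3 -c "
from rig import r
print(r.sign_off())"
```

```text
the job is handed in; nothing more can be done
None
```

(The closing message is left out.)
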